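# Gauge and close a dowelled core box

### The job

The upper half of this wooden core box has just been planed and still lies under the bench thickness gauge: push the gauge's sprung foot down firmly onto the wood and keep it pressed there for about a second so that the scale shows the thickness, then let it come up. Draw the half out from under the foot, fit it onto the two dowels of the lower half (it goes on one way round only, dark match lines at the same end) and press it down until the two faces meet all round. Do not let go: finish while still pressing the box shut with the fingers, firmly but as by hand, so that I can put the clamp on; leave the other things on the bench where they are.

Things in the scene. Friction and masses are not known exactly. Their poses are not given: they have to be found in the camera images.
- gauge_knob (a point): centre of the flat top of the gauge's black round knob (24 mm across, 20 mm high), about 0.24 m above the bench with the foot up. Pushing the knob straight down lowers the foot under it; it may be pushed with shut fingertips or pinched. A return spring pushes up with about 3 N at the top, 5 N at the wood, and lifts the foot again when it is let go
- gauge_foot (a joint): the gauge's reading in m: height of the foot's underside above the anvil. 0.076 with the foot up; it falls as the knob is pushed down and reads 0.034 when the foot rests on the upper half
- anvil (a point): point of the gauge's steel anvil straight below the foot, 22 mm above the bench. Axes are the gauge's: x runs along its base towards the round column, z up. Base bar and anvil are 44 mm wide; the anvil runs from 196 mm before this point (-x) to 9 mm behind it. Nothing stands over the -x part, where the upper half is gripped
- upper_centre (a point): centre (half-way up) of the upper half, a loose pale wood block 190 (x) x 62 (y) x 34 (z) mm, 0.2 to 0.4 kg. At the start it lies along the anvil, its centre about 82 mm before the foot, overhanging by 9 mm on both long sides: grip it across its 62 mm width at the middle. x points to the end without the dark match line; the line crosses the top 80 mm from the centre at the -x end
- hole_a (a point): mouth, in the underside, of the through hole in the upper half that takes dowel_a: 12 mm wide, brass rim on top, at x +74, y +20 mm from the upper half's centre
- hole_b (a point): the same for dowel_b: at x -56, y -20 mm from the upper half's centre
- upper_face (a point): centre of the upper half's underside (17 mm below upper_centre), the face that must meet the lower face
- lower_face (a point): centre of the top face of the lower half, 48 mm above the bench: a wood block 190 (x) x 62 (y) mm with a red half-round channel, on a plywood board 250 x 118 x 12 mm, all fixed to the bench. Same axes as the upper half: x points to the end where the channel is closed, away from the dark match line. Closed, upper_face lies on lower_face and the axes of both agree
- dowel_a (a point): tip of the steel dowel at x +74, y +20 mm of the lower half: 10 mm thick, round-nosed, stands 14 mm above the lower face
- dowel_b (a point): tip of the like dowel at x -56, y -20 mm of the lower half
- upper_half: the upper half; origin at upper_face. At the start its +x end lies 13 mm past the foot, so it must be lifted a little (with the foot up there are 42 mm above it) and drawn out 60 mm or more along the gauge's -x before it goes up
- lower_half: the lower half with its board, fixed; origin on the bench under its centre
- gauge: the dark green gauge, fixed; origin on the bench under the middle of its 270 mm bar, 62 mm before the anvil point. Cross feet 86 mm wide, 10 mm high stand under the bar at x -132 to -92 and 92 to 132 mm. The column (22 mm thick, top 158 mm above the bench) is at x +106 and carries the bracket, 117 to 153 mm above the bench, that guides the foot's rod at x +62
- block_plane: bystander: black block plane, 160 mm, to the left
- tape_measure: bystander: yellow tape measure, 76 mm, to the right
- pencil: bystander: flat red pencil, 151 mm, to the left
- strop: bystander: leather strop on a wooden paddle, 280 mm, to the left

How it is judged (in metres and radians):
On the way, in this order (a step that is already met when the one before it is completed fails the run):
1. the gauge foot rests on the upper half and the gauge reads its thickness (value of joint gauge_foot between 0.031 and 0.0365 m and contact force between gauge_foot and upper_half above 0.3 N and z of upper_half in the frame of gauge below 0.024 m), for 0.4 s.
2. the foot is up again and the upper half is lifted off the gauge (value of joint gauge_foot above 0.065 m and contact force between gauge and upper_half below 0.05 N and contact force between the fingers and upper_half above 2 N and height (world z) of upper_half above 0.05 m), for 0.1 s.
At the end, for the whole second after the job is handed in: The upper half is on both dowels the right way round (holes within 3 mm), the faces meet (gap under 2 mm, tilt under 0.015 rad), it is at rest, the fingers are still on it and press the faces together with more than 7 N (its weight is 2 to 4 N) and less than 80 N; the gauge foot is up (z of upper_face in the frame of lower_face between -0.003 and 0.002 m and horizontal distance between hole_a and dowel_a below 0.003 m and horizontal distance between hole_b and dowel_b below 0.003 m and angle between upper_half's own z axis and vertical below 0.015 rad and contact force between upper_half and lower_half between 7 and 80 N and contact force between the fingers and upper_half above 3 N and linear speed of upper_half below 0.02 m/s and value of joint gauge_foot above 0.065 m); the arm keeps its last pose, push and grip.
It fails at once if a bystander is moved by more than 3 cm (distance of any of block_plane, tape_measure, pencil, strop from where it was at the start of the episode above 0.03 m).
It also fails if it takes over 70 s, if anything falls off the work surface, if the arm or the gripper's body presses on something with over 40 N, if the wrist force passes 120 N, or if a joint passes its speed limit or range.

### The arm

A 6-joint arm with a two-finger parallel gripper is mounted at the origin on a cart in front of the work surface, level with it; the furniture and walls round the work are solid. World frame = base frame: x ahead of the robot, y to its left, z up, the work surface at z = 0. Lengths are in m, angles in degrees, forces in N, time in s.
With the tool pointing down it reaches from about 0.375 to 0.9 m from the base axis. Payload 3.1 kg.
Tool frame: the origin (TCP) lies midway between the tips of the shut fingers; the grasp point (between the pads) lies 19 mm behind it; z points along the fingers, y is the line along which they close (so a half turn about z gives the same grasp; the last joint's range is limited). The gripper opens to 87 mm and grips with 3 to 60 N. Pads are 19 mm wide; open, the fingers measure 117 mm over their backs; the gripper's body (75 mm by 190 mm) begins 51 mm behind the grasp point.
Start: joints at [-10.227, 30.224, 82.088, -0, 67.689, -10.227], TCP at [0.625, 0, 0.223] pointing down, gripper open.
Joint ranges: [-176.69, 176.69], [-43.24, 126.21], [12.49, 139.97], [-82, 262], [0, 151.66], [-163.58, 163.58]. Speed limits (degrees/s): [159.86, 159.86, 180, 180, 180, 180].

### API

Orientations are given as a 3x3 rotation matrix whose columns are the frame's x, y, z axes.
In Python, from rig import read_state, capture, camera_info, hand_in gives the robot as it stands.
- The arm moves only by the tool drive_tool, never from a script. Its argument "motion" is a list of rows, each a list of 2 entries, a list of its own where there are three numbers: the shift along the tool's x, y, z in mm, then the turn, a rotation vector about the tool's x, y, z in rad. A call has 1 to 5 rows; each row shifts and turns the commanded pose from where the row before left it, along the tool's axes as they then stand; what a row does not reach is not made up. A row lasts 1/10 s, in which the tool goes at most 50 mm and 8.59 degrees, less where a joint would pass 70% of its speed; a pose out of reach is approached as far as the arm can. A call is refused whole if a number of a shift passes 50 or a number of a turn 0.15, either way. A call with a gripper value outside its range is refused whole. "gripper" is the opening, from 0 (shut) to 1 (fully open), set as the call begins (left out, the last holds). The fingers move at their own pace and stop on an object; the grip force is fixed at half the most. Time passes only in rows, so rows that do not move let the fingers close. It gives the time, the measured TCP pose, the force, the opening and the grip force at its end, in the units of the state.
- read_state(): the state, without advancing time (a new reading comes with each control period).
- capture(name): name is "scene" or "top" or "wrist"; returns the picture (384x512x3 uint8, red, green, blue); there is no depth.
- camera_info(name): a dict with "fovy" (degrees; the focal length in pixels is half the picture's height over the tangent of half this angle, whatever the lens; pixels are square), "cx", "cy" (the principal point, pixels), "k1" (the pictures are not rectified: a ray, as slopes to the right and down, at radius r is drawn at 1 + k1 r^2 times it, then the intrinsics apply), "xyz" and "orientation" of the camera in the world; the wrist camera has in their place "T_tool_cam" (4x4, takes a point from camera to tool coordinates, whose origin is the TCP and whose axes are the flange's). Camera axes: x right, y down, z forward; pixel columns grow to the right and rows downward; lengths in m; the calibration is good to about 2 mm. A picture is of the moment at which its call begins: read the wrist's pose just before it. camera_info takes no time and is no camera call.
- hand_in(): hands the job in; it is judged then, once.
The state is a dict: "time_s": time; "joint_positions": joint angles; "qvel": joint speeds; "tau": joint torques, N m; "position": TCP position; "tcp_rot": TCP orientation; "force": force on the tool from outside, world axes, zero at the start; "moment": the same for the moment, N m; "opening": opening from 0.0 (shut) to 1.0 (fully open); "grasp_force": force on a finger pad.
Only numpy, scipy, OpenCV 4.12 (cv2) and the standard library are available. Lean on these libraries where they do the work, as an engineer would, in place of code of your own. Each camera call takes 0.05 s, during which the arm holds its last target. There are 200 camera calls.

## Working session

There is one attempt and no reset: what is moved stays moved. The work goes in short steps, Python scripts to look and compute and a tool call to move; the robot and the scene stay as the last step left them, time stands still between calls to the robot, and variables do not carry over. Pictures are saved under pics/ and viewed, at most 10 in all, crops included, and the job is handed in when it is done.

Besides the shell and the picture viewer there is one more tool, called after "Emit:" as a command line: name --argument value ..., lists and objects as JSON in quotes. drive_tool: Moves the arm, as the interface text tells. Its arguments: {"type":"object","properties":{"motion":{"type":"array","items":{"type":"array"}},"gripper":{"type":"number"}},"required":["motion"]}

```bash
mkdir -p pics; ls
python3 - <<'E'
from rig import *
import cv2,json
s=read_state();print(s)
for n in("scene","top","wrist"):
    print(n,camera_info(n)); cv2.imwrite(f"pics/{n}0.png",capture(n)[:,:,::-1])
a=cv2.imread("pics/scene0.png");b=cv2.imread("pics/top0.png")
cv2.imwrite("pics/t0.png",cv2.resize(b,(800,600),interpolation=cv2.INTER_CUBIC))
cv2.imwrite("pics/s0.png",cv2.resize(a,(800,600),interpolation=cv2.INTER_CUBIC))
E
```

```text
pics
{'time_s': 0.0, 'joint_positions': array([-1.02270869e+01,  3.02793214e+01,  8.21582630e+01, -1.04264591e-03,
        6.76858883e+01, -1.02287479e+01]), 'qvel': array([-0.11217514, -0.02168688, -0.04516407,  0.00561332, -0.01586529,
        0.10078446]), 'tau': array([-5.45745443e-04, -4.40045428e+01, -1.76593530e+01,  6.32597599e-02,
        5.83207863e-02, -1.53719384e-04]), 'position': array([6.24264813e-01, 1.59166354e-04, 2.21557379e-01]), 'tcp_rot': array([[-3.55293997e-05,  9.99997744e-01, -2.12375329e-03],
       [ 9.99999932e-01,  3.63068864e-05,  3.66053445e-04],
       [ 3.66129726e-04, -2.12374015e-03, -9.99997678e-01]]), 'force': array([-0.34308008,  0.04165757, -0.46700394]), 'moment': array([ 0.03887638, -0.02799336, -0.02131646]), 'grasp_force': 0.0, 'opening': 1.0033699773266855}
scene {'fovy': 54.36710724601814, 'cx': 254.60574221061663, 'cy': 191.85603334770676, 'k1': -0.043019419210020955, 'xyz': array([-0.07798876,  0.59732659,  1.0268849 ]), 'orientation': array([[-6.78556046e-01, -5.32992985e-01,  5.05450463e-01],
       [-7.34548602e-01,  4.92562003e-01, 
[... 175 characters left out ...]
5177453733464038, 'xyz': array([0.44284881, 0.04097008, 1.57231369]), 'orientation': array([[-0.00507625, -0.99867093,  0.05128952],
       [-0.99994794,  0.00552335,  0.00857923],
       [-0.00885112, -0.0512433 , -0.99864698]])}
wrist {'fovy': 61.01475670312408, 'cx': 247.56204310709637, 'cy': 190.14944560517142, 'k1': -0.06497967530025042, 'T_tool_cam': array([[-5.80506780e-05, -9.66103535e-01, -2.58154908e-01,
         7.08693939e-02],
       [ 9.99997192e-01,  5.55497012e-04, -2.30372588e-03,
        -9.38418542e-04],
       [ 2.36904199e-03, -2.58154317e-01,  9.66100790e-01,
        -1.62380383e-01],
       [ 0.00000000e+00,  0.00000000e+00,  0.00000000e+00,
         1.00000000e+00]])}
```

View pics/t0.png

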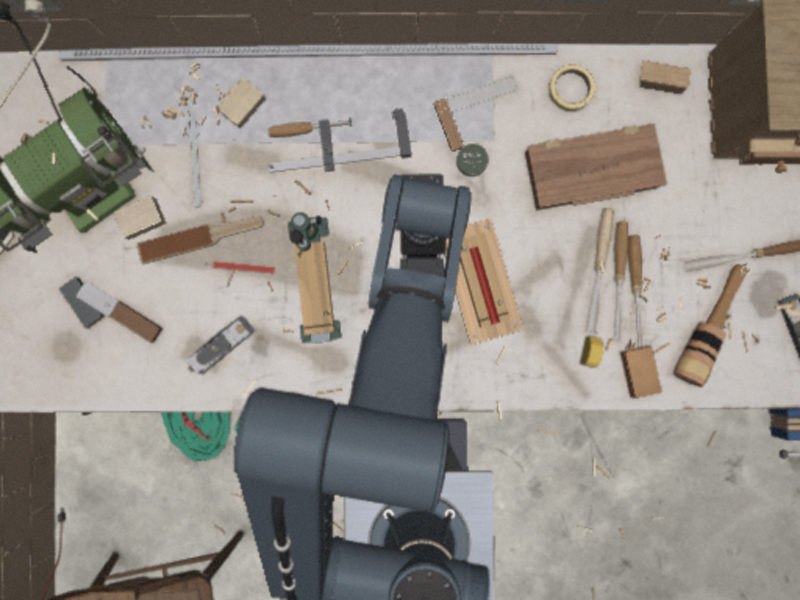

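View pics/s0.png

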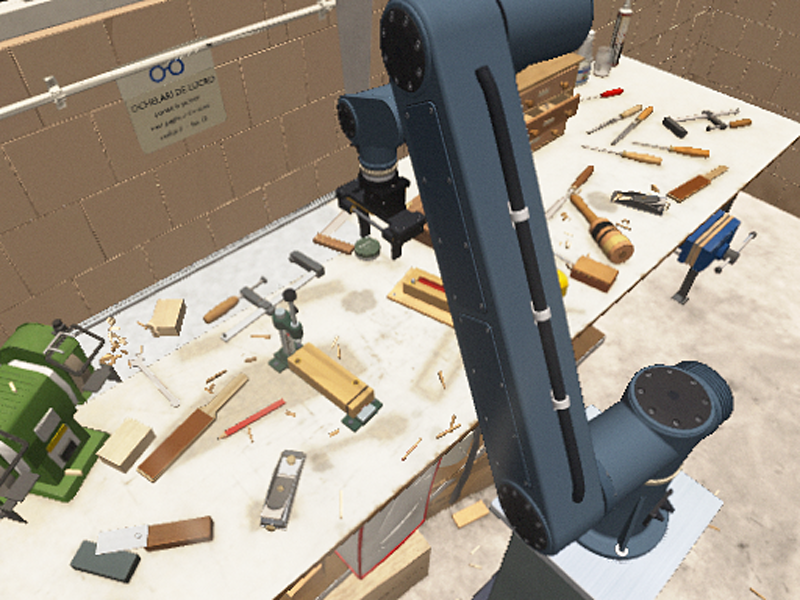

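The top view shows the gauge at (310,280) in the 800-px picture, column end at the top, and the lower half at (485,285), partly under the arm. The scene view shows the knob at (290,295) and the plane at (283,490). Next come enlarged crops.

```bash
cat > h.py <<'E'
import numpy as np,cv2
from rig import *
def ray(n,u,v,info=None,pose=None):
    c=info or camera_info(n); f=192/np.tan(np.radians(c["fovy"]/2))
    K=np.array([[f,0,c["cx"]],[0,f,c["cy"]],[0,0,1]])
    p=cv2.undistortPointsIter(np.array([[[u,v]]],float),K,np.array([c["k1"],0,0,0,0.]),None,None,(3,50,1e-10))[0,0]
    d=np.array([p[0],p[1],1])
    if n=="wrist":
        P,R=pose; T=c["T_tool_cam"]; return P+R@T[:3,3], R@T[:3,:3]@d
    return c["xyz"],c["orientation"]@d
def proj(n,X,pose=None):
    c=camera_info(n); f=192/np.tan(np.radians(c["fovy"]/2))
    if n=="wrist":
        P,R=pose;T=c["T_tool_cam"];o=P+R@T[:3,3];M=R@T[:3,:3]
    else: o,M=c["xyz"],c["orientation"]
    p=(np.atleast_2d(X)-o)@M; p=p[:,:2]/p[:,2:]; p=p*(1+c["k1"]*(p**2).sum(1,keepdims=True))
    return p*f+[c["cx"],c["cy"]]
def atz(r,z): o,d=r; return o+d*(z-o[2])/d[2]
def tri(rs):
    A=0;b=0
    for o,d in rs:
        d=d/np.linalg.norm(d);Q=np.eye(3)-np.outer(d,d);A=A+Q;b=b+Q@o
    X=np.linalg.solve(A,b); return X
E
python3 - <<'E'
import cv2,numpy as np
t=cv2.imread("pics/top0.png");s=cv2.imread("pics/scene0.png");w=cv2.imread("pics/wrist0.png")
r=lambda a,w,h:cv2.resize(a,(w,h),interpolation=cv2.INTER_CUBIC)
A=r(t[130:230,175:235],360,600)   #6x
B=r(s[175:285,165:250],440//1*1,int(110*440/85))
B=r(s[180:280,165:252],440,506)
im=np.zeros((600,800,3),np.uint8);im[:,:360]=A;im[:506,360:]=B
cv2.imwrite("pics/c1.png",im)
cv2.imwrite("pics/w0.png",r(w,800,600))
E
```

```text
(no output)
```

View pics/c1.png

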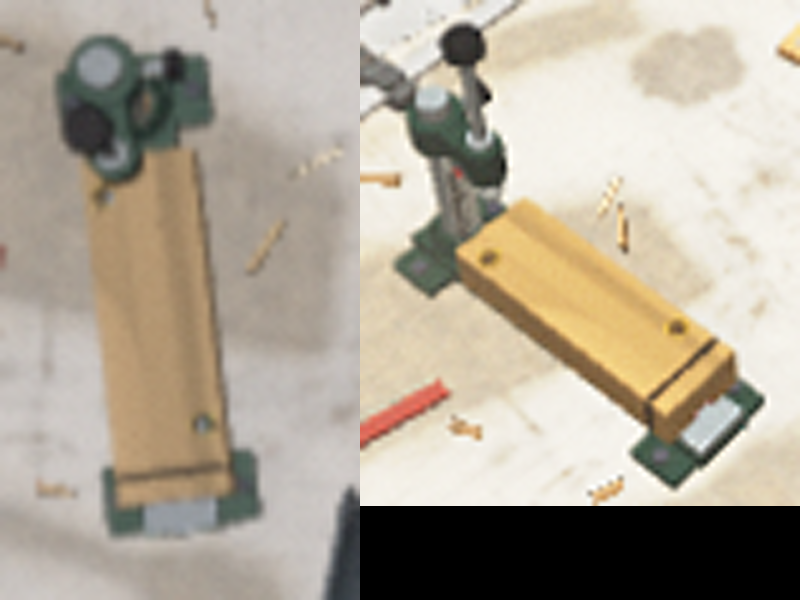

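View pics/w0.png

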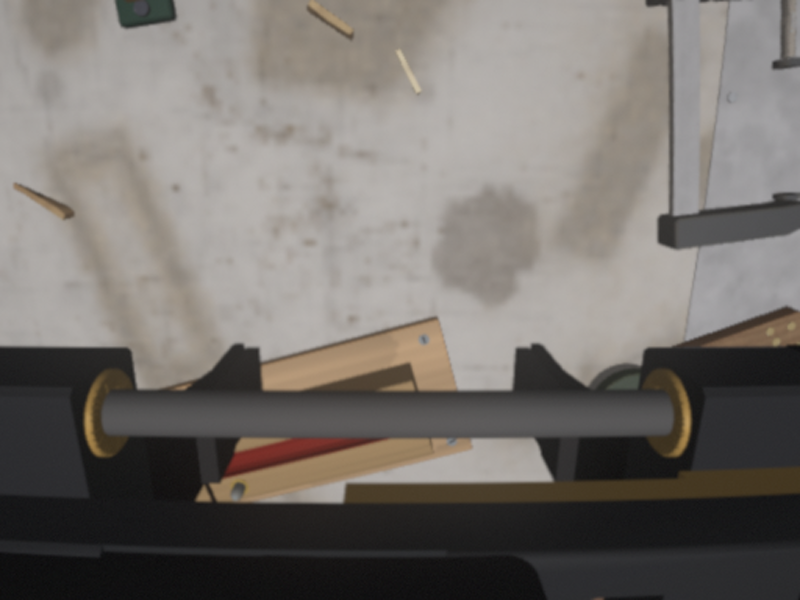

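The knob is at crop (88,128) in the top view and (462,45) in the scene view. The brass rims are at (103,195)/(203,424) in the top view and (489,258)/(678,327) in the scene view, with the match line at the near end. The wrist view shows the lower half, with its match line and dowel_b at (238,490).

```bash
cat > m1.py <<'E'
from h import *
from scipy.optimize import least_squares
T=lambda u,v:(175+u/6-.42,130+v/6-.42)
S=lambda u,v:(165+(u-360)*87/440-.4,180+v*100/506-.4)
top=[((74,20),(103,195)),((-56,-20),(203,424)),((95,-31),(195,150)),((-95,-31),(231,487)),((-95,31),(118,503))]
sc=[((74,20),(489,258)),((-56,-20),(678,327)),((95,31),(458,250)),((95,-31),(523,200)),((-95,-31),(735,351)),((-95,31),(650,405))]
def pts(p,l):
    c,s=np.cos(p[3]),np.sin(p[3]); a=np.array([k[0] for k in l])/1e3
    return np.c_[p[0]+c*a[:,0]-s*a[:,1],p[1]+s*a[:,0]+c*a[:,1],np.full(len(a),p[2])]
def res(p): return np.r_[(proj("top",pts(p,top))-[T(*k[1]) for k in top]).ravel(),(proj("scene",pts(p,sc))-[S(*k[1]) for k in sc]).ravel()]
r=least_squares(res,[.6,.15,.056,0]);print("upper top centre",r.x,np.degrees(r.x[3]));print(r.fun.round(1))
k=tri([ray("top",*T(88,128)),ray("scene",*S(462,43))]);print("knob",k, proj("top",k)-T(88,128))
x=r.x;c,s=np.cos(x[3]),np.sin(x[3]);print("foot predicted",x[0]+c*.082,x[1]+s*.082)
st=(np.array([0.624264,0.00016,0.22156]),read_state()["tcp_rot"])
P=lambda u,v:ray("wrist",u*.64-.2,v*.64-.2,pose=st)
print("dowel b",atz(P(238,488),.062)); print("far board corners",atz(P(436,318),.012),atz(P(471,448),.012))
E
python3 m1.py
```

```text
upper top centre [0.54651396 0.21679757 0.05172312 0.10248657] 5.872047935560336
[ 0.6 -0.2  0.1 -0.2  0.1 -0.7  0.1  0.8 -0.   0.2 -0.4 -0.3 -0.8  0.1
 -1.  -0.1  0.1 -1.2 -0.8 -0.1  2.2  1.9]
knob [0.62861687 0.22834404 0.23162484] [[0.33609512 0.27125466]]
foot predicted 0.6280836924993491 0.2251867686384581
dowel b [ 0.5118253  -0.16115607  0.062     ]
far board corners [ 0.6594405  -0.04454279  0.012     ] [ 0.69143864 -0.15712651  0.012     ]
```

Emit:
drive_tool --motion '[[[-22,-3,-16],[0,0,0]],[[-44,-5,-16],[0,0,0]],[[-44,-5,-16],[0,0,0]],[[-44,-5,-16],[0,0,0]],[[-44,-5,-16],[0,0,0]]]'

```text
time_s: 0.65
position: [0.6014, -0.1993, 0.3029]
tcp_rot: [[-0.0, 1.0, -0.001], [1.0, 0.0, 0.0], [0.0, -0.001, -1.0]]
force: [0.5, 0.3, -1.0]
opening: 1.0
grasp_force: 0.0
```

Emit:
drive_tool --motion '[[[-22,0,0],[0,0,0]],[[0,0,0],[0,0,0]],[[0,0,0],[0,0,0]]]' --gripper 0

```text
time_s: 0.95
position: [0.6014, -0.2198, 0.3018]
tcp_rot: [[0.001, 1.0, -0.001], [1.0, -0.001, 0.002], [0.002, -0.001, -1.0]]
force: [-0.4, 0.3, -1.3]
opening: 0.808
grasp_force: 0.0
```

Run:
```python
from h import *
import pickle
s=read_state();w=capture("wrist");t=capture("top")
print(s["time_s"],s["position"],s["qvel"])
pickle.dump((s["position"],s["tcp_rot"]),open("p1.pkl","wb"))
cv2.imwrite("pics/w1.png",w[:,:,::-1])
cv2.imwrite("pics/t1.png",t[:,:,::-1])
im=np.zeros((600,800,3),np.uint8)
im[:600,:800]=cv2.resize(w[:,:,::-1],(800,600),interpolation=cv2.INTER_CUBIC)
cv2.imwrite("pics/w1b.png",im)
```

```text
0.95 [ 0.60141145 -0.21976667  0.30179487] [ 1.71392895 -0.22591017  0.77313963  0.22081663  0.09440738 -0.01077469]
```

View pics/w1b.png

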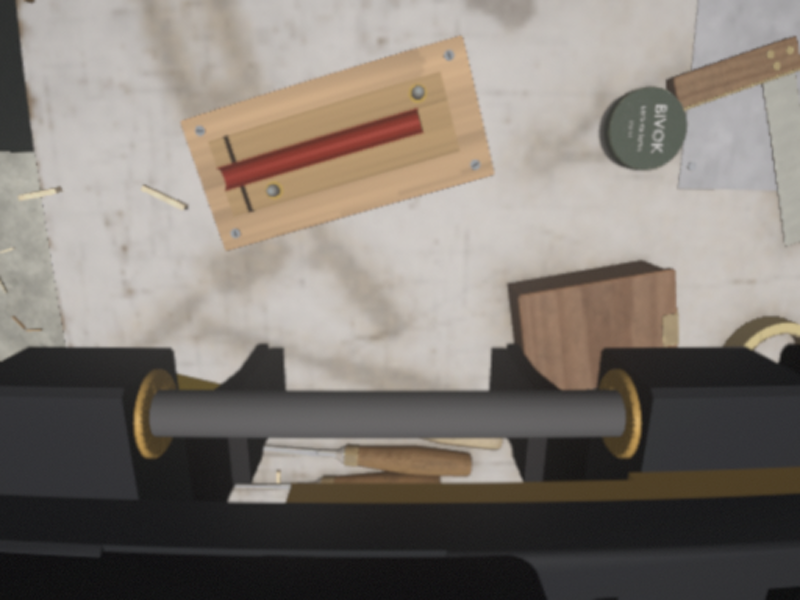

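The view shows dowel_a at (419,92), dowel_b at (274,190), board corners at (182,120), (462,37), (493,172), (227,250), and the match line at (226,137)-(252,211).

Emit:
drive_tool --motion '[[[30,0,0],[0,0,0]],[[50,0,0],[0,0,0]],[[50,0,0],[0,0,0]],[[50,0,0],[0,0,0]],[[50,0,0],[0,0,0]]]'

```text
time_s: 1.55
position: [0.6011, 0.0137, 0.3023]
tcp_rot: [[-0.002, 1.0, -0.001], [1.0, 0.002, 0.001], [0.001, -0.001, -1.0]]
force: [0.8, 0.6, -0.6]
opening: 0.264
grasp_force: 0.0
```

Emit:
drive_tool --motion '[[[50,0,0],[0,0,0]],[[30,0,0],[0,0,0]],[[0,0,0],[0,0,0]],[[0,0,0],[0,0,0]]]'

```text
time_s: 1.95
position: [0.6012, 0.0919, 0.3023]
tcp_rot: [[-0.004, 1.0, -0.001], [1.0, 0.004, -0.001], [-0.001, -0.001, -1.0]]
force: [0.1, -0.7, 0.3]
opening: 0.013
grasp_force: 0.0
```

```bash
cat > m2.py <<'E'
from h import *
import pickle
from scipy.optimize import least_squares
st=pickle.load(open("p1.pkl","rb"))
W=lambda u,v:(u*.64-.18,v*.64-.18)
obs=[((74,20,62),(419,92)),((-56,-20,62),(274,190)),((-125,59,12),(182,120)),((125,59,12),(462,37)),((125,-59,12),(493,172)),((-125,-59,12),(227,250)),((-80,31,48),(226,137)),((-80,-31,48),(252,211))]
def pts(p):
    c,s=np.cos(p[2]),np.sin(p[2]); a=np.array([k[0] for k in obs])/1e3
    return np.c_[p[0]+c*a[:,0]-s*a[:,1],p[1]+s*a[:,0]+c*a[:,1],a[:,2]+p[3]]
f=lambda p:(proj("wrist",pts(p),st)-[W(*k[1]) for k in obs]).ravel()
r=least_squares(f,[.58,-.12,.2,0]);print("lower",r.x,np.degrees(r.x[2]));print(r.fun.round(1))
a=atz(ray("wrist",*W(419,92),pose=st),.062);b=atz(ray("wrist",*W(274,190),pose=st),.062);print(a,b,np.linalg.norm(a-b),np.hypot(130,40))
st0=(np.array([0.624264,0.00016,0.22156]),st[1])
print("dowel b tri",tri([ray("wrist",238*.64-.18,486*.64-.18,pose=st0),ray("wrist",*W(274,190),pose=st)]))
E
python3 m2.py
python3 - <<'E'
from h import *
import pickle
s=read_state();w=capture("wrist")
print(s["time_s"],s["position"],s["opening"])
pickle.dump((s["position"],s["tcp_rot"]),open("p2.pkl","wb"))
cv2.imwrite("pics/w2.png",w[:,:,::-1])
cv2.imwrite("pics/w2b.png",cv2.resize(w[:,:,::-1],(800,600),interpolation=cv2.INTER_CUBIC))
E
```

```text
lower [ 0.55676564 -0.13549499  0.27211648 -0.00646329] 15.591126101552502
[-0.7 -0.3 -1.2  0.1 -0.1  0.8 -0.3 -0.9  0.5  1.5  0.1 -0.   1.2 -0.7
  0.6 -0.4]
[ 0.62312482 -0.09746986  0.062     ] [ 0.51110657 -0.16932658  0.062     ] 0.13308447410622892 136.01470508735443
dowel b tri [ 0.50711286 -0.17001923  0.04642601]
1.95 [0.60120101 0.09191115 0.30231317] 0.012886285734837683
```

View pics/w2b.png

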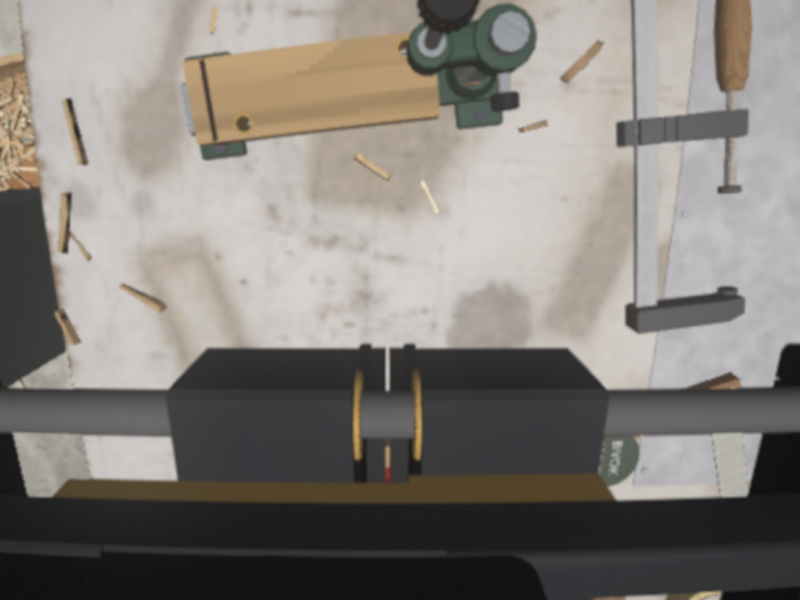

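The view shows hole_b at (244,123), hole_a at (404,46), block corners at (186,57), (193,145), (438,118), and the knob circle centred near (447,-4), radius 32.

```bash
cat > m3.py <<'E'
from h import *
import pickle
from scipy.optimize import least_squares
exec(open("m1.py").read().split("def pts")[0])
st=pickle.load(open("p2.pkl","rb"))
W=lambda u,v:(u*.64-.18,v*.64-.18)
w=[((74,20),(405,46)),((-56,-20),(244,123)),((-95,31),(186,57)),((-95,-31),(193,145)),((95,-31),(438,118)),((-80,31),(202,57)),((-80,-31),(212,142))]
def pts(p,l):
    c,s=np.cos(p[3]),np.sin(p[3]); a=np.array([k[0] for k in l])/1e3
    return np.c_[p[0]+c*a[:,0]-s*a[:,1],p[1]+s*a[:,0]+c*a[:,1],np.full(len(a),p[2])]
F={"t":lambda p:(proj("top",pts(p,top))-[T(*k[1]) for k in top]).ravel(),"s":lambda p:(proj("scene",pts(p,sc))-[S(*k[1]) for k in sc]).ravel(),"w":lambda p:(proj("wrist",pts(p,w),st)-[W(*k[1]) for k in w]).ravel()}
for n in("w","tw","tsw"):
    r=least_squares(lambda p:np.concatenate([F[k](p) for k in n]),[.55,.2,.056,.1],loss="soft_l1");x=r.x
    print(n,x.round(4),np.degrees(x[3]),"foot",x[0]+np.cos(x[3])*.082,x[1]+np.sin(x[3])*.082,np.abs(r.fun).max())
print(F["w"](x).round(1))
k=tri([ray("top",*T(88,128)),ray("scene",*S(462,43)),ray("wrist",*W(447,-4),pose=st)]);print("knob",k)
print(atz(ray("top",*T(88,128)),.24),atz(ray("wrist",*W(447,-4),pose=st),.24))
print(read_state()["position"],read_state()["joint_positions"])
E
python3 m3.py
```

```text
w [0.5406 0.2177 0.0558 0.0984] 5.636417842247794 foot 0.6221720476286169 0.22571209862468988 2.743196966529709
tw [0.542  0.2172 0.0596 0.1002] 5.743846901150282 foot 0.6236066793384845 0.22542970765653994 2.7911023993086275
tsw [0.5417 0.2175 0.0577 0.1015] 5.816034515390533 foot 0.6232604554748341 0.22585922020337762 2.854371968623923
[ 1.3  1.8 -0.7  0.  -2.5  1.6  2.  -1.   1.5 -0.6 -0.4 -0.   1.9 -0.5]
knob [0.6260521  0.22921247 0.23457153]
[0.62824869 0.22814498 0.24      ] [0.62328264 0.22849472 0.24      ]
[0.60147351 0.09069195 0.30233644] [-1.92142936e+00  2.44717607e+01  7.88974848e+01 -3.70593400e-02
  7.66651757e+01 -2.02189960e+00]
```

Emit:
drive_tool --motion '[[[34,6,0],[0,0,0]],[[34,6,0],[0,0,0]],[[34,6,10],[0,0,0]],[[34,6,20],[0,0,0]],[[0,1,20],[0,0,0]]]'

```text
time_s: 2.5
position: [0.6278, 0.2288, 0.2522]
tcp_rot: [[-0.002, 1.0, 0.002], [1.0, 0.002, 0.002], [0.002, 0.002, -1.0]]
force: [-0.5, 0.2, 0.3]
opening: 0.005
grasp_force: 0.0
```

Emit:
drive_tool --motion '[[[0,0,0],[0,0,0]],[[0,0,0],[0,0,0]],[[0,0,0],[0,0,0]]]'

```text
time_s: 2.8
position: [0.628, 0.2248, 0.2539]
tcp_rot: [[0.002, 1.0, 0.002], [1.0, -0.002, 0.0], [0.0, 0.002, -1.0]]
force: [0.7, -0.4, 1.0]
opening: 0.007
grasp_force: 0.0
```

Run:
```python
from h import *
s=read_state();print(s["position"],s["force"])
a=capture("scene")[:,:,::-1];w=capture("wrist")[:,:,::-1]
im=np.zeros((600,800,3),np.uint8)
im[:480,:400]=cv2.resize(a[150:270,150:250],(400,480),interpolation=cv2.INTER_CUBIC)
im[:300,400:]=cv2.resize(w,(400,300))
cv2.imwrite("pics/k.png",im)
```

```text
[0.62798316 0.22475886 0.2538929 ] [ 0.68291599 -0.36437804  0.99744984]
```

View pics/k.png

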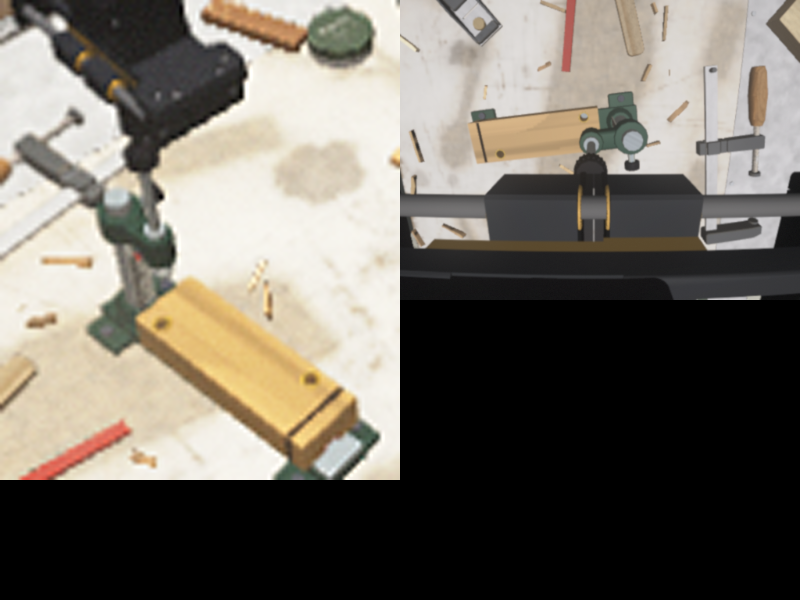

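The fingertips stand over the knob, which in the wrist view (590,165) sits about 3 mm to -x of the fingers. I'll correct for that and press.

Emit:
drive_tool --motion '[[[3,-3,8],[0,0,0]],[[0,0,10],[0,0,0]],[[0,0,10],[0,0,0]],[[0,0,10],[0,0,0]],[[0,0,10],[0,0,0]]]'

```text
time_s: 3.4
position: [0.6246, 0.2292, 0.2044]
tcp_rot: [[-0.0, 1.0, 0.002], [1.0, 0.0, 0.0], [0.0, 0.002, -1.0]]
force: [-0.3, 0.5, 6.0]
opening: 0.004
grasp_force: 3.0
```

Emit:
drive_tool --motion '[[[0,0,3],[0,0,0]],[[0,0,2],[0,0,0]],[[0,0,0],[0,0,0]]]'

```text
time_s: 3.7
position: [0.6246, 0.2292, 0.2004]
tcp_rot: [[-0.0, 1.0, 0.002], [1.0, 0.0, 0.0], [0.0, 0.002, -1.0]]
force: [0.6, -0.2, 6.5]
opening: 0.006
grasp_force: 3.6
```

Emit:
drive_tool --motion '[[[0,0,2],[0,0,0]],[[0,0,2],[0,0,0]],[[0,0,0],[0,0,0]]]'

```text
time_s: 4.0
position: [0.6246, 0.2292, 0.2003]
tcp_rot: [[-0.0, 1.0, 0.004], [1.0, 0.0, 0.0], [0.0, 0.004, -1.0]]
force: [-4.8, -1.3, 20.7]
opening: 0.009
grasp_force: 10.7
```

Emit:
drive_tool --motion '[[[0,0,2],[0,0,0]],[[0,0,2],[0,0,0]],[[0,0,0],[0,0,0]]]'

```text
time_s: 4.3
position: [0.6247, 0.2293, 0.2001]
tcp_rot: [[-0.001, 1.0, 0.005], [1.0, 0.001, 0.0], [0.0, 0.005, -1.0]]
force: [-9.3, -2.7, 36.5]
opening: 0.005
grasp_force: 17.9
```

Emit:
drive_tool --motion '[[[0,0,-2],[0,0,0]],[[0,0,0],[0,0,0]],[[0,0,0],[0,0,0]],[[0,0,0],[0,0,0]],[[0,0,0],[0,0,0]]]'

```text
time_s: 4.8
position: [0.6247, 0.2292, 0.2002]
tcp_rot: [[-0.001, 1.0, 0.005], [1.0, 0.001, 0.0], [0.0, 0.005, -1.0]]
force: [-7.0, -1.1, 28.5]
opening: 0.004
grasp_force: 14.3
```

Emit:
drive_tool --motion '[[[0,0,0],[0,0,0]],[[0,0,0],[0,0,0]],[[0,0,0],[0,0,0]],[[0,0,0],[0,0,0]],[[0,0,0],[0,0,0]]]'

```text
time_s: 5.3
position: [0.6247, 0.2292, 0.2002]
tcp_rot: [[-0.001, 1.0, 0.005], [1.0, 0.001, 0.0], [0.0, 0.005, -1.0]]
force: [-6.5, -2.0, 28.2]
opening: 0.004
grasp_force: 14.3
```

Emit:
drive_tool --motion '[[[0,0,-10],[0,0,0]],[[0,0,-10],[0,0,0]],[[0,0,-15],[0,0,0]],[[0,0,-15],[0,0,0]],[[0,0,-20],[0,0,0]]]'

```text
time_s: 5.8
position: [0.6225, 0.2287, 0.2619]
tcp_rot: [[0.0, 1.0, -0.005], [1.0, -0.0, -0.001], [-0.001, -0.005, -1.0]]
force: [0.2, 0.5, -0.4]
opening: 0.01
grasp_force: 0.0
```

Emit:
drive_tool --motion '[[[0,0,-35],[0,0,0]],[[0,0,-25],[0,0,-0.14]],[[0,0,0],[0,0,-0.14]],[[0,0,0],[0,0,-0.14]],[[0,0,0],[0,0,-0.14]]]' --gripper 1

```text
time_s: 6.3
position: [0.6229, 0.2289, 0.322]
tcp_rot: [[-0.536, 0.844, -0.004], [0.844, 0.536, -0.001], [0.001, -0.004, -1.0]]
force: [-1.0, 0.2, -0.6]
opening: 0.377
grasp_force: 0.0
```

Emit:
drive_tool --motion '[[[0,0,0],[0,0,-0.14]],[[0,0,0],[0,0,-0.14]],[[0,0,0],[0,0,-0.14]],[[0,0,0],[0,0,-0.14]],[[0,0,0],[0,0,-0.14]]]'

```text
time_s: 6.8
position: [0.6229, 0.2288, 0.3216]
tcp_rot: [[-0.954, 0.3, -0.005], [0.3, 0.954, -0.001], [0.004, -0.002, -1.0]]
force: [0.1, 0.3, -0.3]
opening: 0.837
grasp_force: 0.0
```

Emit:
drive_tool --motion '[[[0,0,0],[0,0,-0.14]],[[0,0,0],[0,0,-0.14]],[[0,0,0],[0,0,-0.13]],[[0,0,0],[0,0,0]],[[0,0,0],[0,0,0]]]'

```text
time_s: 7.3
position: [0.6233, 0.2289, 0.3223]
tcp_rot: [[-0.995, -0.096, -0.003], [-0.096, 0.995, -0.0], [0.003, -0.0, -1.0]]
force: [0.1, -0.7, -0.2]
opening: 0.999
grasp_force: 0.0
```

Emit:
drive_tool --motion '[[[27,-1,0],[0,0,0]],[[28,-1,10],[0,0,0]],[[27,-1,40],[0,0,0]],[[0,0,45],[0,0,0]],[[0,0,45],[0,0,0]]]'

```text
time_s: 7.8
position: [0.5419, 0.218, 0.183]
tcp_rot: [[-0.995, -0.097, 0.002], [-0.097, 0.995, 0.0], [-0.002, 0.0, -1.0]]
force: [1.4, -0.8, -1.0]
opening: 1.0
grasp_force: 0.0
```

Emit:
drive_tool --motion '[[[0,0,40],[0,0,0]],[[0,0,30],[0,0,0]],[[0,0,20],[0,0,0]],[[0,0,10],[0,0,0]],[[0,0,0],[0,0,0]]]'

```text
time_s: 8.3
position: [0.5417, 0.2177, 0.0821]
tcp_rot: [[-0.995, -0.098, -0.003], [-0.098, 0.995, -0.001], [0.003, -0.0, -1.0]]
force: [-1.0, 0.1, -0.2]
opening: 1.003
grasp_force: 0.0
```

Run:
```python
from h import *
import pickle
s=read_state();w=capture("wrist")[:,:,::-1];a=capture("scene")[:,:,::-1]
print(s["position"],s["tcp_rot"],s["force"])
pickle.dump((s["position"],s["tcp_rot"]),open("p3.pkl","wb"))
cv2.imwrite("pics/w3.png",w)
im=np.zeros((600,800,3),np.uint8)
im[:390,:520]=cv2.resize(w,(520,390),interpolation=cv2.INTER_CUBIC)
im[:360,525:]=cv2.resize(a[160:290,150:250],(275,360),interpolation=cv2.INTER_CUBIC)
cv2.imwrite("pics/g.png",im)
```

```text
[0.54169739 0.21770484 0.08211611] [[-9.95195146e-01 -9.78556770e-02 -3.29961065e-03]
 [-9.78541133e-02  9.95200569e-01 -6.32446971e-04]
 [ 3.34566293e-03 -3.06527681e-04 -9.99994356e-01]] [-0.97006945  0.1448613  -0.24113044]
```

View pics/g.png

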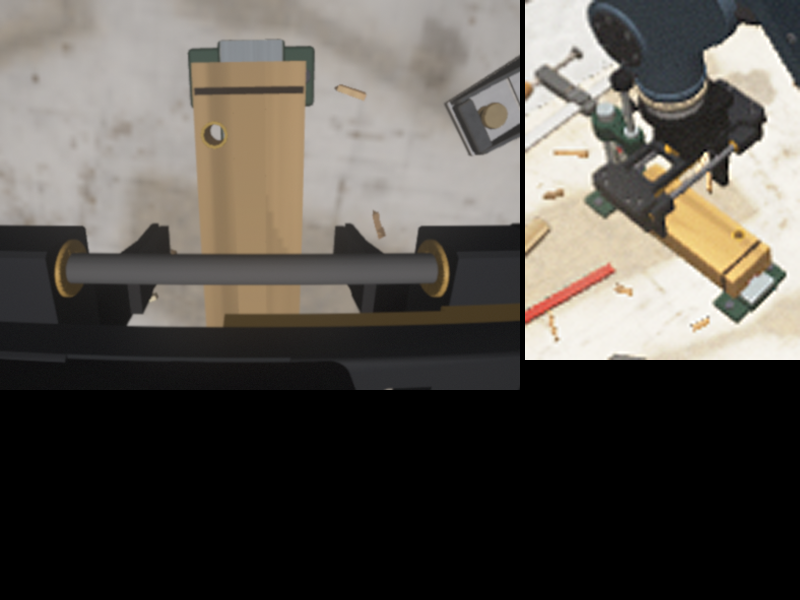

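The block lies centred between the open fingers: end corners at (191,62)/(306,62), match line at row 90, hole_b at (214,134).

Run:
```python
from h import *
import pickle
st=pickle.load(open("p3.pkl","rb"));k=512/520
for n,u,v in(("c1",191,62),("c2",306,62),("ml",249,90.5),("hb",214,134)):
    X=atz(ray("wrist",u*k,v*k,pose=st),.056);print(n,X, "tool mm",(st[1].T@(X-st[0])*1e3).round(1))
```

```text
c1 [0.45051916 0.17645323 0.056     ] tool mm [ 94.7 -32.1  26.4]
c2 [0.44446608 0.2382805  0.056     ] tool mm [94.7 30.  26.4]
ml [0.46243578 0.20908834 0.056     ] tool mm [79.6 -0.8 26.4]
hb [0.48792472 0.19169285 0.056     ] tool mm [ 56.  -20.6  26.3]
```

Emit:
drive_tool --motion '[[[0,0,20],[0,0,0]],[[0,0,15],[0,0,0]],[[0,0,12],[0,0,0]],[[0,0,6],[0,0,0]],[[0,0,0],[0,0,0]]]'

```text
time_s: 8.9
position: [0.5427, 0.2179, 0.0305]
tcp_rot: [[-0.995, -0.099, -0.0], [-0.099, 0.995, -0.0], [0.0, -0.0, -1.0]]
force: [0.3, 0.1, 0.1]
opening: 1.005
grasp_force: 0.0
```

Emit:
drive_tool --motion '[[[0,0,0],[0,0,0]],[[0,0,0],[0,0,0]],[[0,0,0],[0,0,0]],[[0,0,0],[0,0,0]],[[0,0,0],[0,0,0]]]' --gripper 0

```text
time_s: 9.4
position: [0.543, 0.2179, 0.031]
tcp_rot: [[-0.995, -0.099, 0.001], [-0.099, 0.995, -0.0], [-0.001, -0.0, -1.0]]
force: [0.4, -0.1, 2.6]
opening: 0.709
grasp_force: 30.0
```

Emit:
drive_tool --motion '[[[0,0,0],[0,0,0]],[[0,0,0],[0,0,0]],[[0,0,-5],[0,0,0]],[[0,0,-5],[0,0,0]],[[0,0,0],[0,0,0]]]'

```text
time_s: 9.9
position: [0.5428, 0.2181, 0.0409]
tcp_rot: [[-0.995, -0.099, 0.001], [-0.099, 0.995, 0.0], [-0.001, 0.0, -1.0]]
force: [0.4, -0.1, -1.1]
opening: 0.711
grasp_force: 30.0
```

Emit:
drive_tool --motion '[[[10,0,0],[0,0,0]],[[20,0,0],[0,0,0]],[[25,0,0],[0,0,0]],[[20,0,-5],[0,0,0]],[[5,0,-15],[0,0,0]]]'

```text
time_s: 10.4
position: [0.4567, 0.2091, 0.0592]
tcp_rot: [[-0.995, -0.099, -0.01], [-0.099, 0.995, -0.002], [0.01, -0.001, -1.0]]
force: [-0.6, -0.1, -2.2]
opening: 0.705
grasp_force: 30.0
```

Emit:
drive_tool --motion '[[[0,0,-25],[0,0,0]],[[0,0,-25],[0,0,0]],[[0,0,-20],[0,0,0]],[[0,0,-10],[0,0,0]],[[0,0,0],[0,0,0]]]'

```text
time_s: 10.9
position: [0.4632, 0.2101, 0.1415]
tcp_rot: [[-0.995, -0.099, 0.002], [-0.099, 0.995, 0.0], [-0.002, 0.0, -1.0]]
force: [-0.5, 0.9, -2.5]
opening: 0.713
grasp_force: 30.0
```

Emit:
drive_tool --motion '[[[-4,-20,0],[0,0,0]],[[-8,-40,0],[0,0,0]],[[-8,-40,0],[0,0,0]],[[-8,-40,0],[0,0,0]],[[-8,-40,0],[0,0,0]]]'

```text
time_s: 11.4
position: [0.5158, 0.0332, 0.139]
tcp_rot: [[-0.995, -0.099, -0.003], [-0.099, 0.995, 0.001], [0.003, 0.001, -1.0]]
force: [0.7, -0.9, -3.4]
opening: 0.711
grasp_force: 30.0
```

Emit:
drive_tool --motion '[[[-8,-40,0],[0,0,0]],[[-6,-40,0],[0,0,0]],[[-5,-40,0],[0,0,0]],[[-4,-35,0],[0,0,0]],[[0,-18,0],[0,0,-0.08]]]'

```text
time_s: 11.9
position: [0.5569, -0.1385, 0.1388]
tcp_rot: [[-0.984, -0.178, -0.001], [-0.178, 0.984, -0.0], [0.001, -0.0, -1.0]]
force: [-0.1, 0.9, -2.9]
opening: 0.71
grasp_force: 30.0
```

Emit:
drive_tool --motion '[[[0,0,0],[0,0,-0.093]],[[0,0,0],[0,0,0]],[[0,0,0],[0,0,0]],[[0,0,0],[0,0,0]]]'

```text
time_s: 12.3
position: [0.5561, -0.1346, 0.1398]
tcp_rot: [[-0.963, -0.268, -0.002], [-0.268, 0.963, 0.001], [0.001, 0.001, -1.0]]
force: [-0.2, 0.2, -2.3]
opening: 0.706
grasp_force: 30.0
```

Run:
```python
from h import *
import pickle
s=read_state();w=capture("wrist")[:,:,::-1]
print(s["position"],s["tcp_rot"],s["force"])
pickle.dump((s["position"],s["tcp_rot"]),open("p4.pkl","wb"))
cv2.imwrite("pics/w4.png",w)
cv2.imwrite("pics/w4b.png",cv2.resize(w[:240,90:410],(800,600),interpolation=cv2.INTER_CUBIC))
```

```text
[ 0.55606911 -0.13455248  0.1398115 ] [[-9.63312854e-01 -2.68375946e-01 -1.64214569e-03]
 [-2.68377500e-01  9.63313481e-01  8.09229202e-04]
 [ 1.36472343e-03  1.22025585e-03 -9.99998324e-01]] [-0.19282877  0.20966816 -2.28525247]
```

View pics/w4b.png

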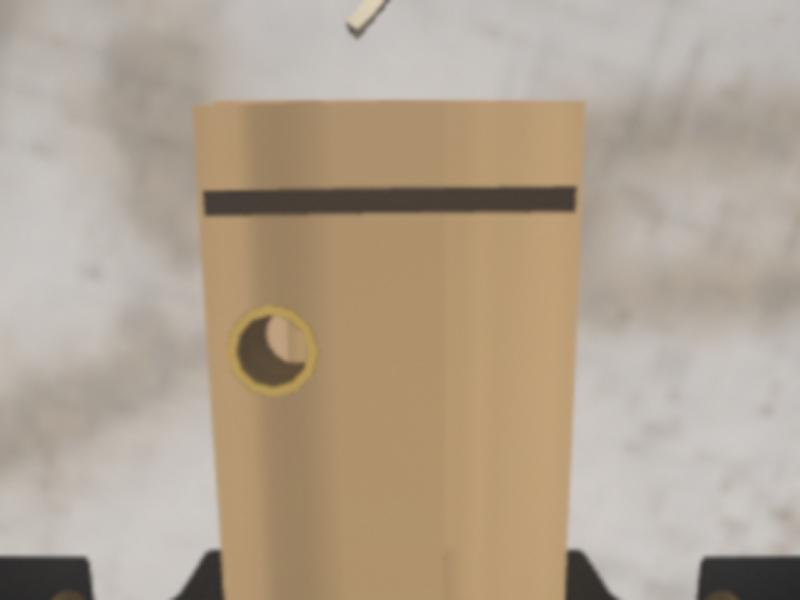

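The held block is square in the grip: match line at row 200 from (205) to (575), hole_b rim centred at (274,351), end edge at row 102. It hides the lower half, which stays at the measured pose.

Run:
```python
from h import *
import pickle
st=pickle.load(open("p4.pkl","rb"));P,R=st
for n,u,v,zt in(("hb",274,351,-25),("ml L",205,203,-25),("ml R",576,199,-25),("endR",584,101,-25),("endL",196,106,-25)):
    X=atz(ray("wrist",90+u/2.5-.3,v/2.5-.3,pose=st),P[2]-zt/1e3);t=R.T@(X-P)*1e3;print(n,t.round(1))
# top-camera estimate of the lower half from start picture: project lower model corners/dowels
c,s=np.cos(.2721),np.sin(.2721)
for n,(x,y,z) in dict(a=(74,20,62),b=(-56,-20,62)).items():
    X=[.558+(c*x-s*y)/1e3,-.1353+(s*x+c*y)/1e3,z/1e3];print(n,X,proj("top",X),proj("scene",X))
t=cv2.imread("pics/top0.png",0)
s=read_state();print(s["position"],s["tcp_rot"])
```

```text
hb [ 56.7 -19.6 -24.9]
ml L [ 80.7 -30.  -24.9]
ml R [ 81.3  30.  -24.9]
endR [ 96.3  30.6 -24.8]
endL [ 95.6 -30.8 -24.9]
a [np.float64(0.6239023437190205), np.float64(-0.09614797460743472), 0.062] [[296.61127684 159.13061174]] [[263.64081944 177.79129891]]
b [np.float64(0.5094354117226165), np.float64(-0.16961443960562697), 0.062] [[319.67658526 194.2115347 ]] [[300.08569032 184.39870802]]
[ 0.55632296 -0.13462077  0.14007048] [[-9.63203275e-01 -2.68771919e-01 -1.05186221e-03]
 [-2.68772558e-01  9.63203530e-01  5.20504859e-04]
 [ 8.73260303e-04  7.84063682e-04 -9.99999311e-01]]
```

Emit:
drive_tool --motion '[[[-2,-1,15],[0,0,0]],[[0,0,20],[0,0,0]],[[0,0,15],[0,0,0]],[[0,0,10],[0,0,0]],[[0,0,0],[0,0,0]]]'

```text
time_s: 12.85
position: [0.5578, -0.1351, 0.0785]
tcp_rot: [[-0.963, -0.269, -0.004], [-0.269, 0.963, 0.002], [0.003, 0.003, -1.0]]
force: [-0.7, 0.7, -1.9]
opening: 0.712
grasp_force: 30.0
```

Emit:
drive_tool --motion '[[[0,0,0],[0,0,0]],[[0,0,0],[0,0,0]],[[0,0,0],[0,0,0]]]'

```text
time_s: 13.15
position: [0.5596, -0.1361, 0.0813]
tcp_rot: [[-0.963, -0.269, 0.002], [-0.269, 0.963, -0.001], [-0.001, -0.001, -1.0]]
force: [-0.1, 0.8, -2.5]
opening: 0.711
grasp_force: 30.0
```

Run:
```python
from h import *
s=read_state();w=capture("wrist")
P,R=s["position"],s["tcp_rot"];st=(P,R);print(P,np.degrees(np.arctan2(-R[1,0],-R[0,0])),s["force"])
hb=P+R@np.array([.0568,-.0198,-.025]);c=proj("wrist",hb,st)[0];print("rim px",c)
for n,X in(("dowel tip",[.5094,-.1696,.062]),("mouth",P+R@np.array([.0568,-.0198,.009]))):print(n,proj("wrist",X,st)[0])
u,v=map(int,c.round());g=w[v-22:v+23,u-22:u+23]
for r in g[::2]: print(' '.join(f"{int(p.sum())//30:2d}" for p in r))
```

```text
[ 0.55955347 -0.13609051  0.08134649] 15.59814149282543 [-0.08118529  0.7700908  -2.49594705]
rim px [198.85346871 139.92643536]
dowel tip [212.20385348 130.28992905]
mouth [208.20451754 132.90523737]
14 15 15 15 15 15 14 14 14 14 14 14 14 14 13 13 13 13 13 13 12 12 12 12 12 12 12 12 12 12 12 12 13 13 13 13 13 13 13 13 13 13 13 14 14
14 14 15 15 15 14 15 14 14 14 14 14 14 14 13 13 13 13 13 13 12 12 12 12 12 12 12 12 12 12 12 12 12 13 13 13 13 13 13 13 13 13 13 14 14
14 14 15 15 15 15 15 15 14 14 14 14 14 14 13 13 13 13 13 13 13 13 13 13 12 12 12 12 12 12 12 12 12 12 13 13 13 13 13 13 13 13 13 13 14
14 14 15 15 14 14 14 14 14 14 14 13 13 13 13 14 14 14 14 14 14 14 14 14 14 14 14 13 13 13 12 12 12 13 13 13 13 13 13 13 13 13 13 14 14
14 14 15 15 15 15 14 14 14 14 13 13 14 14 13 13 13 12 11 10 10 11 12 13 13 13 13 13 13 14 14 13 13 13 13 13 13 13 13 13 13 13 13 13 14
14 14 15 15 15 14 14 14 13 13 14 13 13 11  9  8  7  7  6  7  9 12 13 14 14 14 13 13 12 12 13 14 14 13 13 13 13 13 13 13 13 13 13 14 14
14 14 15 15 14 14 13 13 14 14 13 11  9  7  6  6  6  6  7  8 12 13 13 14 14 14 14 14 12 11
[... 1505 characters left out ...]
3 13 13 13 13 13 13 13 14
15 15 15 15 15 15 15 15 14 14 14 13 14 14 14 13 13 13 12 12 11 10 10 10 11 12 12 13 13 14 14 14 13 12 12 13 13 13 13 13 13 13 13 13 14
15 15 15 15 15 15 15 15 15 14 14 14 14 14 13 14 13 14 14 14 14 14 14 14 14 14 14 14 13 13 13 13 13 13 12 13 13 13 13 13 13 13 13 13 14
15 14 15 15 15 15 15 15 15 14 14 14 14 14 14 14 13 13 13 13 13 13 13 13 13 12 12 12 12 12 12 12 12 12 13 13 13 13 13 13 13 13 13 13 14
15 15 14 15 15 15 15 15 14 14 14 14 14 14 14 14 13 13 13 13 13 13 12 12 12 12 12 12 12 12 12 12 12 13 13 13 13 13 13 13 13 13 13 13 14
15 14 15 15 15 15 15 15 14 14 14 14 14 14 14 14 14 13 13 13 13 13 13 13 12 12 12 12 12 12 12 12 12 12 13 13 13 13 13 13 13 13 13 13 14
```

Run:
```python
from h import *
w=capture("wrist").astype(int);u,v=199,140
for r in w[v-16:v+14,u-6:u+17]: print(' '.join(f"{p[0]-p[2]:3d}" for p in r))
```

```text
92  93  93  94  93  94  94  93  95  93  92  90  88  84  75  65  61  60  60  60  60  61  62
 92  93  91  87  85  85  87  90  92  93  93  93  94  92  87  76  66  61  61  60  61  61  61
 85  82  75  66  60  62  71  78  82  87  90  91  91  93  92  88  78  67  62  61  60  62  62
 60  53  47  41  44  55  63  68  72  78  85  84  79  85  91  93  89  78  68  63  62  62  61
 37  34  33  35  45  58  64  66  69  78  84  72  53  64  82  90  92  88  80  68  63  61  62
 31  31  31  38  50  60  64  65  69  78  86  74  41  36  60  80  91  93  90  80  69  63  62
 30  31  32  42  55  62  65  66  68  76  86  82  48  23  30  52  75  88  92  88  79  68  63
 30  31  33  43  56  62  65  66  67  72  84  85  59  27  15  22  45  73  88  91  86  74  65
 31  31  34  43  57  64  64  66  65  69  77  85  71  38  18  12  22  48  77  90  91  81  68
 31  31  35  44  57  64  64  65  67  67  73  83  84  66  38  18  13  27  63  87  92  86  71
 31  31  34  45  57  63  65  66  67  67  70  78  87  85  66  38  19  23  52  81  92  89  74
 32  31  34  43  56  62  64  66  67  68  68  71  79  88  85  67  43  34  53  81  92  91  
[... 958 characters left out ...]
  37  36  36  37  38  38  39  38  41  59  85  95  93  83
 33  33  34  35  35  35  35  36  36  37  37  37  38  37  37  38  39  48  69  88  95  92  78
 33  33  34  35  35  36  36  36  37  37  37  37  37  37  36  38  45  63  83  93  95  89  74
 34  34  34  34  34  35  35  36  37  36  36  37  36  37  37  44  61  80  91  94  93  83  69
 34  34  34  34  35  35  35  36  35  36  35  36  36  38  45  62  79  90  94  92  85  74  64
 37  36  35  35  35  36  35  36  35  35  37  37  40  46  61  79  90  93  92  85  74  65  62
 50  44  41  40  39  37  36  37  38  40  43  48  56  64  78  89  92  91  85  74  65  62  62
 72  65  61  57  52  46  42  44  49  56  62  69  78  84  89  93  92  85  74  65  61  61  62
```

Through the hole, a grey sliver of the dowel shows at the upper right, so the block should shift about +2 mm in tool x and +0.6 mm in tool y. I'll do that and lower gently.

Emit:
drive_tool --motion '[[[2,0.6,0],[0,0,0]],[[0,0,3],[0,0,0]],[[0,0,3],[0,0,0]],[[0,0,3],[0,0,0]],[[0,0,0],[0,0,0]]]'

```text
time_s: 13.75
position: [0.5564, -0.1356, 0.0709]
tcp_rot: [[-0.963, -0.269, -0.001], [-0.269, 0.963, 0.001], [0.001, 0.001, -1.0]]
force: [0.8, 0.1, -1.5]
opening: 0.71
grasp_force: 30.0
```

Emit:
drive_tool --motion '[[[0,0,3],[0,0,0]],[[0,0,0],[0,0,0]],[[0,0,0],[0,0,0]]]'

```text
time_s: 14.05
position: [0.5569, -0.1358, 0.0684]
tcp_rot: [[-0.963, -0.269, -0.0], [-0.269, 0.963, 0.0], [0.0, 0.0, -1.0]]
force: [0.2, -0.7, -2.8]
opening: 0.706
grasp_force: 30.0
```

Emit:
drive_tool --motion '[[[0,0,2],[0,0,0]],[[0,0,2],[0,0,0]],[[0,0,0],[0,0,0]]]'

```text
time_s: 14.35
position: [0.5573, -0.136, 0.0645]
tcp_rot: [[-0.963, -0.269, 0.001], [-0.269, 0.963, -0.0], [-0.001, -0.001, -1.0]]
force: [0.6, -0.1, -2.2]
opening: 0.707
grasp_force: 29.9
```

No contact force with the tips inside the holes, so I'll continue.

Emit:
drive_tool --motion '[[[0,0,2],[0,0,0]],[[0,0,2],[0,0,0]],[[0,0,0],[0,0,0]]]'

```text
time_s: 14.65
position: [0.5574, -0.1361, 0.0605]
tcp_rot: [[-0.963, -0.268, 0.001], [-0.268, 0.963, -0.0], [-0.001, -0.001, -1.0]]
force: [0.8, -0.9, -1.0]
opening: 0.711
grasp_force: 29.9
```

Emit:
drive_tool --motion '[[[0,0,2],[0,0,0]],[[0,0,2],[0,0,0]],[[0,0,0],[0,0,0]]]'

```text
time_s: 14.95
position: [0.5576, -0.1362, 0.057]
tcp_rot: [[-0.963, -0.269, 0.002], [-0.269, 0.963, -0.001], [-0.001, -0.001, -1.0]]
force: [2.5, -1.4, 0.3]
opening: 0.708
grasp_force: 29.9
```

Emit:
drive_tool --motion '[[[0,0,2],[0,0,0]],[[0,0,0],[0,0,0]],[[0,0,0],[0,0,0]]]'

```text
time_s: 15.25
position: [0.5577, -0.1362, 0.0569]
tcp_rot: [[-0.963, -0.268, 0.002], [-0.268, 0.963, -0.001], [-0.002, -0.001, -1.0]]
force: [-0.8, 0.4, 14.3]
opening: 0.713
grasp_force: 29.9
```

Emit:
drive_tool --motion '[[[0,0,1],[0,0,0]],[[0,0,0],[0,0,0]],[[0,0,0],[0,0,0]],[[0,0,0],[0,0,0]],[[0,0,0],[0,0,0]]]'

```text
time_s: 15.75
position: [0.5577, -0.1362, 0.0569]
tcp_rot: [[-0.963, -0.268, 0.002], [-0.268, 0.963, -0.001], [-0.002, -0.002, -1.0]]
force: [-2.8, 0.7, 21.1]
opening: 0.713
grasp_force: 29.9
```

Emit:
drive_tool --motion '[[[0,0,0],[0,0,0]],[[0,0,0],[0,0,0]],[[0,0,0],[0,0,0]],[[0,0,0],[0,0,0]],[[0,0,0],[0,0,0]]]'

```text
time_s: 16.25
position: [0.5577, -0.1362, 0.0569]
tcp_rot: [[-0.963, -0.269, 0.002], [-0.269, 0.963, -0.001], [-0.002, -0.002, -1.0]]
force: [-2.4, 0.2, 20.4]
opening: 0.711
grasp_force: 29.9
```

```bash
python3 -c "from rig import *; print(hand_in())"
```

```text
the job is handed in; nothing more can be done
None
```

The job is handed in: I gauged the upper half for over a second, drew it out, and fitted it on both dowels with its underside at the lower face's 48 mm. The fingers are still pressing the box shut with a steady 20 N or so; hand-in returned no verdict.

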